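# Switch the gas selector into the third slot of its H-gate

### The arm

A 7-joint arm with a two-finger parallel gripper is mounted at the origin on the work surface. World frame = base frame: x ahead of the robot, y to its left, z up, the work surface at z = 0. Lengths are in m, angles in rad, forces in N, time in s.
With the tool pointing down it reaches from about 0.4 to 0.875 m from the base axis. Payload 4.4 kg.
Tool frame: the origin (TCP) lies between the finger pads; the fingertips stand 22 mm ahead of it and the grasp point (between the pads) lies 3 mm ahead of it; z points along the fingers, y is the line along which they close (so a half turn about z gives the same grasp; the last joint's range is limited). The gripper opens to 85 mm and grips with 20 to 120 N. Pads are 22 mm wide; open, the fingers measure 114 mm over their backs; the gripper's body (76 mm by 85 mm) begins 54 mm behind the grasp point. The pads swing forward as they close: fully open they stand 13 mm farther back than shut.
Start: joints at [1.071, 0.628, 0.038, 1.517, -0.027, 0.996, -0.02], TCP at [0.273, -0.59, 0.253] pointing down, gripper open.
Joint ranges: [-3.06, 3.06], [-0.37, 2.12], [-1.25, 1.32], [0.18, 2.47], [-1.1, 4.24], [0.23, 1.98], [-2.94, 2.94]. Speed limits (rad/s): [2.57, 2.57, 3.14, 3.14, 3.14, 3.14, 3.14].

### API

Orientations are given as a unit quaternion [x, y, z, w].
In Python, from station import r gives the robot as it stands.
- The arm moves only by the tool apply_moves, never from a script. Its argument "targets" is a list that holds one entry, the list of rows, each a list of 5 numbers: the shift along the world's x, y, z in units of 30 mm (1.0 is 30 mm), then the turn about the world's z in units of 5 degrees (1.0 is 5 degrees), then the opening, from 0 (shut) to 1 (fully open). A call has 1 to 10 rows; each row is the pose to reach, as a shift and turn from the pose commanded when the call began; what a row does not reach only later rows make up. A row lasts 1/12 s, in which the tool goes at most 41.7 mm and 7.16 degrees, less where a joint would pass 70% of its speed; a pose out of reach is approached as far as the arm can. A call with a gripper value outside its range is refused whole. The fingers move at their own pace and stop on an object; "newtons" is the grip in N (left out, the last holds). Time passes only in rows, so rows that repeat a pose let the fingers close. It gives the time, the measured TCP pose, the force, the opening and the grip force at its end, in the units of the state.
- r.state(): the state, without advancing time (a new reading comes with each control period).
- r.get_image(name): name is "scene" or "top" or "wrist"; returns a dict with "frame" (384x512x3 uint8, red, green, blue), "fx", "fy", "cx", "cy" (pixels), "world_from_camera" (4x4, takes a point from camera to world coordinates); the wrist camera has in their place "T_tool_cam" (4x4, takes a point from camera to tool coordinates, whose origin is the TCP and whose axes are the flange's). Camera axes: x right, y down, z forward; pixel columns grow to the right and rows downward; lengths in m; the calibration is good to about 2 mm. A picture is of the moment at which its call begins: read the wrist's pose just before it. There is no depth.
- r.finish_job(): hands the job in; it is judged then, once.
The state is a dict: "time_s": time; "joint_pos": joint angles; "joint_velocities": joint speeds; "joint_torque": joint torques, N m; "position": TCP position; "eef_rot": TCP orientation; "ft_force": force on the tool from outside, world axes, zero at the start; "torque": the same for the moment, N m; "grip_width": opening from 0.0 (shut) to 1.0 (fully open); "gripper_force": force on a finger pad.
Only numpy, scipy, OpenCV 4.12 (cv2) and the standard library are available. Lean on these libraries where they do the work, as an engineer would, in place of code of your own. Each camera call takes 0.05 s, during which the arm holds its last target. There are 200 camera calls.

### The job

On the gas bench, switch the selector to the third gas: with the fingers only pushing from outside, move the red-knobbed stick through its H-shaped gate, out of the left leg into the middle channel, across to the right, then forward until it is fully home in the third slot (far right, marked yellow). Push gently, do not take the knob or stick between the fingers, do not let the stick go into the fourth slot (near right), and leave everything else on the bench where it stands. Finish clear of everything.

Things in the scene. Friction and masses are not known exactly. Their poses are not given: they have to be found in the camera images.
- selector: the gas selector: a white box 150 mm (its x) by 130 mm (its y), 90 mm high, bolted to the bench; foot flanges make it 182 mm long in x at bench level. A red-knobbed stick stands up through its steel top. Origin: centre of its underside, on the bench. Its x axis points forward (away from the robot), y to the left, z up; it may be turned up to 0.35 rad.
- gate (a point): middle of the H-shaped cut in the box's steel top plate, at the plate's upper face, 90 mm over the bench; axes as the selector's. The legs of the H run along x, left and right, and the middle channel joins them along y. Slots: 1 = far left, 2 = near left, 3 = far right (yellow patch with three dots), 4 = near right. The cut spans 54 by 50 mm.
- knob (a point): centre of the red knob on the stick (steel, 10 mm thick): a cylinder 28 mm across and 40 mm long along the stick, 135 mm from the stick's pivot, which lies inside the box 22 mm above the bench on its middle axis (so about 157 mm above the bench when the stick is upright). Its axes are those of the stick: z along the stick, upwards.
- fore (a joint): lean of the stick along the selector's x, rad: 0 upright, +0.30 fully forward (end of slots 1 and 3), -0.30 fully back (end of slots 2 and 4). Knob centre in the selector's frame, m: x = 0.135 cos(across) sin(fore), y = -0.135 sin(across), z = 0.022 + 0.135 cos(across) cos(fore). About 1.5 N at the knob moves it; no spring, it stays where left.
- across (a joint): sideways lean of the stick, rad: -0.26 fully left (slots 1, 2), +0.26 fully right (slots 3, 4). The plate lets it cross only while fore is within about 0.05 of 0; in a slot it has about 0.06 of sideways play. As stiff as fore, stays where left. At the start the stick is in the left leg, anywhere from slot 1 to slot 2.
- vial: small amber sample vial with blue cap, standing, 28 mm across, 55 mm high, close to the left side of the selector; loose, a bystander; origin at its underside
- beaker: clear glass beaker, standing, 60 mm across, 75 mm high, close to the right side of the selector; loose, a bystander; origin at its underside
- fitting: brass pipe fitting, standing, 26 mm across, 34 mm high, close to the near side of the selector; loose, a bystander; origin at its underside
- wrench: steel wrench lying on the bench, about 160 mm long; loose, a bystander; origin at mid length of its underside
- jar: glass jar with white lid, 60 mm across, 80 mm high; loose, a bystander; origin at its underside
- canister: bare aluminium can, 52 mm across, 110 mm high; loose, a bystander; origin at its underside
- flask: white plastic bottle with red cap, 56 mm across, 100 mm high; loose, a bystander; origin at its underside
There are look-alikes about, which are no part of the job. What is shaped like the selector but green or orange is not meant.

How it is judged:
By the outcome, as a careful person would: the job done as asked, in the order asked, and still so for the second after the job is handed in, with the robot touching nothing.
It also fails if it takes over 58 s, if anything falls off the work surface, if the arm or the gripper's body presses on something with over 40 N, if the wrist force passes 120 N, or if a joint passes its speed limit or range.

## Working session

There is one attempt and no reset: what is moved stays moved. The work goes in short steps, Python scripts to look and compute and a tool call to move; the robot and the scene stay as the last step left them, time stands still between calls to the robot, and variables do not carry over. Pictures are saved under pics/ and viewed, at most 10 in all, crops included, and the job is handed in when it is done.

Besides the shell and the picture viewer there is one more tool, called after "Call:" as a command line: name --argument value ..., lists and objects as JSON in quotes. apply_moves: Moves the arm, as the interface text tells. Its arguments: {"type":"object","properties":{"targets":{"type":"array","items":{"type":"array","items":{"type":"array","items":{"type":"number"}}}},"newtons":{"type":"number"}},"required":["targets"]}

```bash
mkdir -p pics; python3 - <<'E'
from station import r
import cv2,numpy as np
for n in("scene","top"):
    d=r.get_image(n);cv2.imwrite(f"pics/{n}0.png",d["frame"][:,:,::-1]);print(n,d["fx"],d["fy"],d["cx"],d["cy"],np.round(d["world_from_camera"],4).tolist())
    np.save(n+"_T.npy",d["world_from_camera"])
s=r.state();print(s)
a=cv2.imread("pics/scene0.png");b=cv2.imread("pics/top0.png")
E
```

```text
scene 496.90622188596046 496.90622188596046 261.5625156243522 196.74225300196443 [[-0.7674, 0.3845, -0.5131, 1.233], [0.6408, 0.4324, -0.6343, 0.8752], [-0.022, -0.8156, -0.5782, 0.907], [0.0, 0.0, 0.0, 1.0]]
top 474.82409611201075 474.82409611201075 259.25057129716146 194.7156358333978 [[-0.0199, -0.9915, 0.1284, 0.3803], [-0.9995, 0.0229, 0.022, -0.0139], [-0.0248, -0.1279, -0.9915, 1.3942], [0.0, 0.0, 0.0, 1.0]]
{'time_s': 0.1, 'joint_pos': array([ 1.07120504,  0.62924754,  0.03842301,  1.51825725, -0.02701669,
        0.9963234 , -0.01998647]), 'joint_velocities': array([-0.00041101, -0.0028502 ,  0.00065258, -0.00320329, -0.001352  ,
        0.00161433,  0.00106208]), 'joint_torque': array([ 1.82552678e-03, -5.64539945e+01,  1.22995343e+00, -1.93974620e+01,
        1.12611821e-02,  5.42805632e-03,  5.69507193e-06]), 'position': array([ 0.2730273 , -0.58929998,  0.25248801]), 'eef_rot': array([ 9.76567450e-01,  2.15209845e-01, -1.80145892e-04, -8.40259849e-04]), 'ft_force': array([ 0.60855696,  0.63611434, -0.32588226]), 'torque': array([ 0.00162075,  0.01627158, -0.07349537]), 'gripper_force': 0.0, 'grip_width': 1.0014848228088336}
```

View pics/scene0.png

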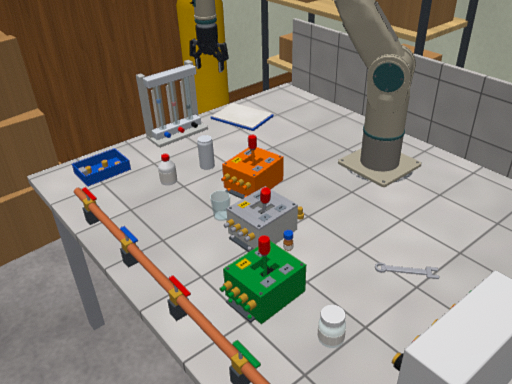

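View pics/top0.png

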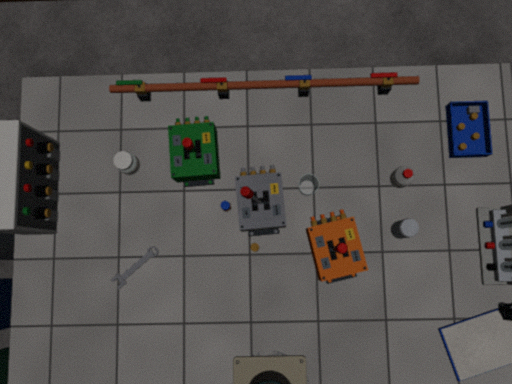

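Candidates in the top view are the green box (193,150; knob 188,144), the orange box (337,247; knob 342,248) and the grey-white box (261,200; knob 246,192). I choose the grey-white one and check it in a close crop.

```bash
python3 - <<'E'
import cv2,numpy as np
a=cv2.imread("pics/top0.png")[155:260,205:325]; b=cv2.imread("pics/scene0.png")[175:260,205:325]
a=cv2.resize(a,None,fx=5,fy=5,interpolation=cv2.INTER_CUBIC);cv2.imwrite("pics/crop_top.png",a)
b=cv2.resize(b,None,fx=6,fy=6,interpolation=cv2.INTER_CUBIC);cv2.imwrite("pics/crop_scene.png",b)
E
```

```text
(no output)
```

View pics/crop_top.png

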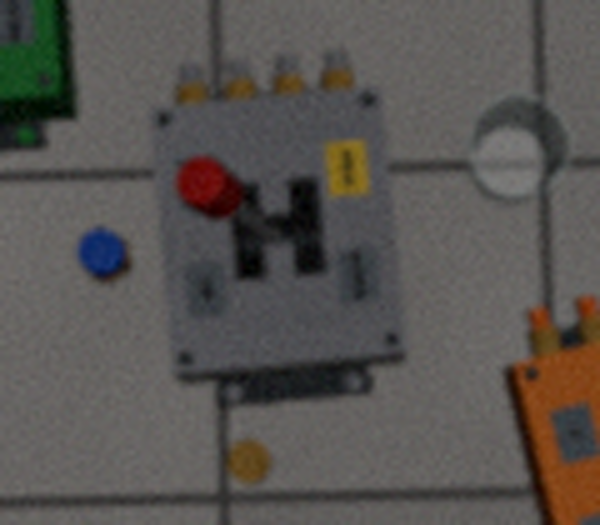

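View pics/crop_scene.png

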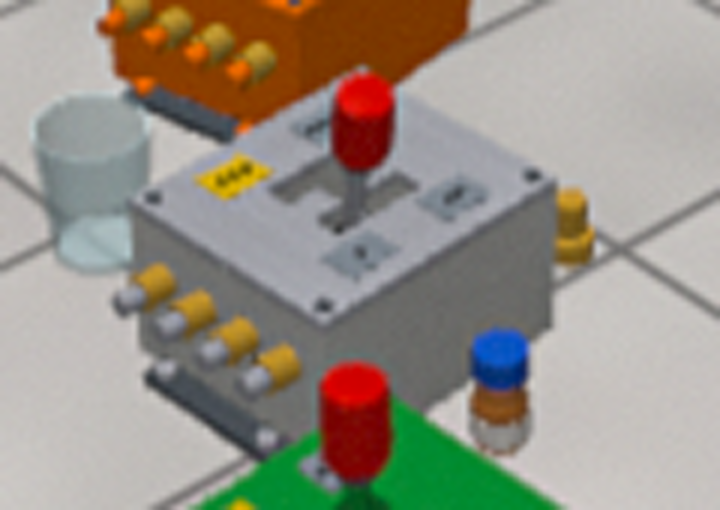

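The crops confirm it: a white box with a steel top and a yellow three-dot patch far right, with the stick in the left leg leaning forward. Next I fit its pose from the plate corners.

```bash
cat > h.py <<'E'
import numpy as np, cv2
from scipy.optimize import least_squares
K={"top":(474.824,259.25,194.716),"scene":(496.906,261.5625,196.742)}
def proj(n,P):
    T=np.load(n+"_T.npy");f,cx,cy=K[n];c=(np.atleast_2d(P)-T[:3,3])@T[:3,:3];return np.c_[f*c[:,0]/c[:,2]+cx,f*c[:,1]/c[:,2]+cy]
def W(p,P):
    c,s=np.cos(p[2]),np.sin(p[2]);P=np.atleast_2d(P);return np.c_[p[0]+c*P[:,0]-s*P[:,1],p[1]+s*P[:,0]+c*P[:,1],P[:,2]]
def stick(f,a,L):return np.array([L*np.cos(a)*np.sin(f),-L*np.sin(a),.022+L*np.cos(a)*np.cos(f)])
def knob(p,f,a,L=.135):return W(p,stick(f,a,L))[0]
E
python3 - <<'E'
from h import *
C=np.array([[.075,.065,.09],[.075,-.065,.09],[-.075,-.065,.09],[-.075,.065,.09]])
ct=np.array([[155,115],[378,90],[405,355],[180,378]])/5+[205,155]-.4
cs=np.array([[322,325],[133,205],[362,68],[553,178]])/6+[205,175]-.4
kt=np.array([200,180])/5+[205,155]-.4; ks=np.array([363,92])/6+[205,175]-.4
res=lambda q:np.r_[(proj("top",W(q,C))-ct).ravel(),(proj("scene",W(q,C))-cs).ravel(),(proj("top",knob(q,q[3],q[4],.155))-kt).ravel(),(proj("scene",knob(q,q[3],q[4],.155))-ks).ravel()]
s=least_squares(res,[.6,0,0,0,-.26]);print(s.x.round(4),res(s.x).round(1))
p=s.x[:3];np.save("p.npy",p)
for f,a in[(s.x[3],s.x[4]),(0,-.26),(0,0),(0,.26),(.3,.26)]:print(knob(p,f,a).round(4))
def ray(n,u,z):
    T=np.load(n+"_T.npy");f,cx,cy=K[n];d=T[:3,:3]@[(u[0]-cx)/f,(u[1]-cy)/f,1];return T[:3,3]+d*(z-T[2,3])/d[2]
for nm,u,z in[("vial",(102,252),.055),("fit",(248,461),.034),("beaker",(520,150),.04)]:
    print(nm,ray("top",np.array(u)/5+[205,155],z).round(3))
E
```

```text
[ 0.533   0.0122  0.0781  0.1446 -0.24  ] [-1.  -1.3  0.8 -1.   1.1 -0.4 -1.1 -0.3  1.  -0.9 -0.2 -1.5  0.2 -0.5
  1.2 -0.8  0.2 -0.5  0.5 -0.2]
[0.5493 0.0456 0.1518]
[0.5303 0.0468 0.1525]
[0.533  0.0122 0.157 ]
[ 0.5357 -0.0224  0.1525]
[ 0.5741 -0.0194  0.1466]
vial [0.525 0.113 0.055]
fit [0.406 0.033 0.034]
beaker [ 0.581 -0.128  0.04 ]
```

Call:
apply_moves --targets '[[[0.5, 1, 0, -0.5, 0], [1, 2.1, 0, -1, 0], [1.6, 3.2, 0, -1.5, 0], [2.1, 4.3, 0, -2, 0], [2.7, 5.3, 0, -2.5, 0], [3.2, 6.4, 0, -3, 0], [3.7, 7.5, 0, -3.5, 0], [4.3, 8.5, 0, -4, 0], [4.8, 9.6, 0, -4.1, 0], [5.3, 10.6, 0, -4.1, 0]]]'

```text
time_s: 0.93
position: [0.4327, -0.2695, 0.2531]
eef_rot: [0.999, 0.038, -0.0, -0.0]
ft_force: [0.3, 0.3, 0.6]
grip_width: 0.001
gripper_force: 0.0
```

Call:
apply_moves --targets '[[[0.5, 1, 0, 0, 0], [1.1, 2.1, 0, 0, 0], [1.6, 3.2, 0, 0, 0], [2.2, 4.3, 0, 0, 0], [2.7, 5.3, 0, 0, 0], [3.2, 6.4, 0, 0, 0], [3.8, 7.5, 0, 0, 0], [4.6, 8.6, 0, 0, 0], [5.4, 9.7, 0, 0, 0], [5.6, 10.7, 0, 0, 0]]]'

```text
time_s: 1.77
position: [0.6033, 0.052, 0.253]
eef_rot: [0.999, 0.039, 0.001, -0.0]
ft_force: [1.4, 0.2, -0.7]
grip_width: 0.002
gripper_force: 0.0
```

Call:
apply_moves --targets '[[[0, 0, 0, 0, 0], [0, 0, 0, 0, 0]]]'

```text
time_s: 1.93
position: [0.6, 0.052, 0.2525]
eef_rot: [0.999, 0.04, -0.001, -0.0]
ft_force: [-0.6, -1.2, -1.0]
grip_width: -0.002
gripper_force: 0.0
```

```bash
python3 - <<'E'
from station import r
import cv2,numpy as np
s=r.state();d=r.get_image("wrist");cv2.imwrite("pics/w1.png",d["frame"][:,:,::-1]);print(s["position"],s["eef_rot"],s["ft_force"],s["time_s"],s["grip_width"],d["fx"],d["cx"],d["cy"],np.round(d["T_tool_cam"],3).tolist())
E
```

```text
[0.59995364 0.05199654 0.25245681] [ 9.99183509e-01  4.03937760e-02 -7.20522940e-04 -3.73994251e-04] [-0.6292675  -1.23256778 -0.97792874] 1.9333 -0.0017944253463552267 270.66787796913326 257.86816326808815 193.1549313389164 [[0.001, -0.962, -0.274, 0.068], [1.0, 0.0, 0.001, -0.0], [-0.001, -0.274, 0.962, -0.12], [0.0, 0.0, 0.0, 1.0]]
```

View pics/w1.png

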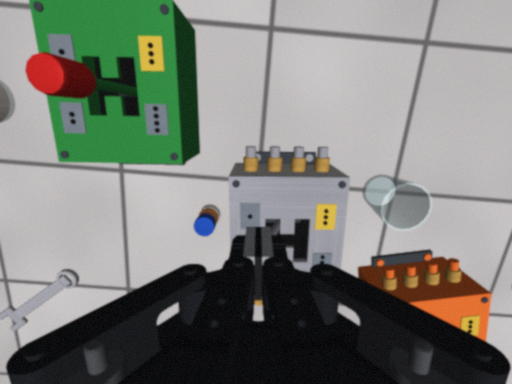

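The wrist view shows the front plate corners at (235,182) and (343,184), with the shut fingers at about (260,235). I check the fit against those corners.

```bash
python3 - <<'E'
from h import *
from scipy.spatial.transform import Rotation as R
T=np.array([[0.001,-0.962,-0.274,0.068],[1,0,.001,0],[-.001,-.274,.962,-.12]])
Rw=R.from_quat([.99918,.0404,-.0007,-.0004]).as_matrix();pos=np.array([.59995,.052,.25246])
Rc=Rw@T[:,:3];tc=Rw@T[:,3]+pos
p=np.load("p.npy")
for P in([.075,.065,.09],[.075,-.065,.09],[.027,-.02,.09]):
    c=(W(p,P)[0]-tc)@Rc;print(c[:2]/c[2]*270.67+[257.87,193.15])
for u in((235,182),(343,184)):
    d=Rc@[(u[0]-257.87)/270.67,(u[1]-193.15)/270.67,1];print((tc+d*(.09-tc[2])/d[2]).round(4),W(p,[.075,.065,.09]).round(4),W(p,[.075,-.065,.09]).round(4))
E
```

```text
[229.09829681 177.04319298]
[350.87149049 177.39299048]
[306.3476337  219.31427795]
[0.5977 0.0763 0.09  ] [[0.6027 0.0828 0.09  ]] [[ 0.6128 -0.0468  0.09  ]]
[ 0.605  -0.0395  0.09  ] [[0.6027 0.0828 0.09  ]] [[ 0.6128 -0.0468  0.09  ]]
```

Call:
apply_moves --targets '[[[0, -0.1, -0.5, 0, 0], [0, -0.1, -1.2, 0, 0], [0, -0.1, -1.9, 0, 0], [0, -0.1, -2.6, 0, 0], [0, -0.1, -3.1, 0, 0], [0, -0.1, -3.4, 0, 0], [0, -0.1, -3.4, 0, 0], [0, -0.1, -3.4, 0, 0]]]'

```text
time_s: 2.65
position: [0.6001, 0.0449, 0.1515]
eef_rot: [0.999, 0.037, -0.0, 0.0]
ft_force: [0.6, -0.5, -0.4]
grip_width: -0.001
gripper_force: 0.0
```

Call:
apply_moves --targets '[[[-0.15, 0, 0, 0, 0], [-0.3, 0, 0, 0, 0], [-0.45, 0, 0, 0, 0], [-0.6, 0, 0, 0, 0], [-0.75, -0.05, 0, 0, 0], [-0.85, -0.05, 0, 0, 0], [-0.95, -0.05, 0, 0, 0], [-1.05, -0.1, 0, 0, 0], [-1.1, -0.1, 0, 0, 0], [-1.1, -0.1, 0, 0, 0]]]'

```text
time_s: 3.48
position: [0.5676, 0.0437, 0.1519]
eef_rot: [0.999, 0.038, 0.001, -0.0]
ft_force: [0.0, 1.7, 4.6]
grip_width: -0.003
gripper_force: 0.0
```

Call:
apply_moves --targets '[[[-0.1, 0, 0, 0, 0], [-0.2, 0, 0, 0, 0], [-0.3, 0, 0, 0, 0], [-0.35, 0, 0, 0, 0], [-0.35, 0, 0, 0, 0]]]'

```text
time_s: 3.9
position: [0.5574, 0.0434, 0.1521]
eef_rot: [0.999, 0.038, 0.001, -0.0]
ft_force: [1.4, 0.5, 0.3]
grip_width: 0.001
gripper_force: 0.0
```

```bash
python3 - <<'E'
from station import r
import cv2,numpy as np
s=r.state();print(s["position"],s["ft_force"],s["time_s"])
a=r.get_image("scene")["frame"];b=r.get_image("top")["frame"]
f=lambda x:cv2.resize(x,(400,340),interpolation=cv2.INTER_CUBIC)
cv2.imwrite("pics/c2.png",np.hstack([f(a[165:250,215:315]),f(b[155:240,210:310])])[:,:,::-1])
E
```

```text
[0.55742854 0.04336182 0.15210501] [1.44726615 0.52048579 0.25357163] 3.9
```

View pics/c2.png

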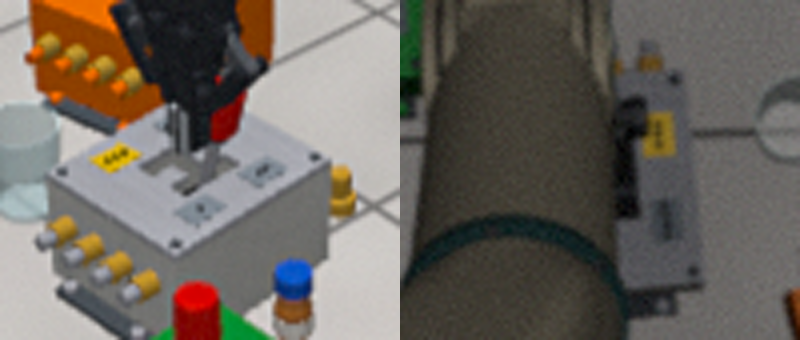

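Call:
apply_moves --targets '[[[0.4, 0, 0, 0, 0], [0.8, 0, 0, 0, 0], [0.8, 0.6, 0, 0, 0], [0.8, 1.2, 0, 0, 0], [0.8, 1.8, 0, 0, 0], [0.8, 1.8, 0, 0, 0], [0.2, 1.8, 0, 0, 0], [-0.4, 1.8, 0, 0, 0], [-0.8, 1.8, 0, 0, 0], [-0.8, 1.8, 0, 0, 0]]]'

```text
time_s: 4.83
position: [0.5288, 0.096, 0.1505]
eef_rot: [0.999, 0.038, -0.003, 0.001]
ft_force: [-0.6, -0.8, 0.1]
grip_width: -0.0
gripper_force: 0.0
```

```bash
python3 - <<'E'
from station import r
import cv2,numpy as np
s=r.state();print(s["position"],s["eef_rot"],s["ft_force"],s["time_s"])
a=r.get_image("scene")["frame"];b=r.get_image("wrist")["frame"]
cv2.imwrite("pics/s3.png",a[:,:,::-1])
f=lambda x:cv2.resize(x,(400,340),interpolation=cv2.INTER_CUBIC)
cv2.imwrite("pics/c3.png",np.hstack([f(a[165:250,215:315]),f(b)])[:,:,::-1])
E
```

```text
[0.52876243 0.09600051 0.15046973] [ 9.99272899e-01  3.79936905e-02 -3.11096175e-03  6.89136816e-04] [-0.60946075 -0.79553001  0.11684706] 4.8333
```

View pics/c3.png

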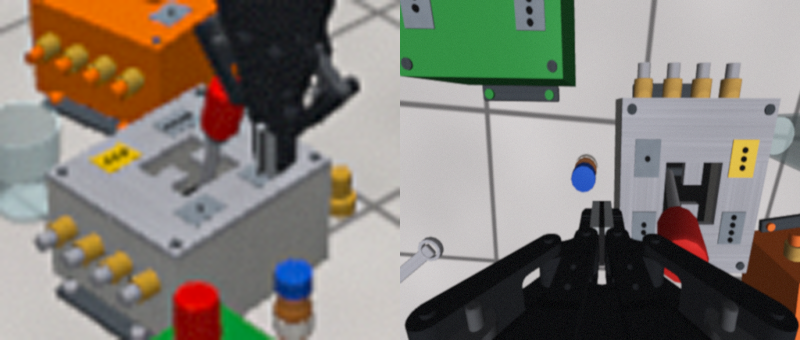

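```bash
python3 - <<'E'
from h import *
from scipy.spatial.transform import Rotation as R
T=np.array([[0.001,-0.962,-0.274,0.068],[1,0,.001,0],[-.001,-.274,.962,-.12]])
q=[ 9.99272899e-01,3.79936905e-02,-3.11096175e-03,6.89136816e-04]
Rw=R.from_quat(q).as_matrix();pos=np.array([.52876,.0960,.15047]);Rc=Rw@T[:,:3];tc=Rw@T[:,3]+pos
p=np.load("p.npy")
for a in(-.26,-.22):
  for f in(-.1,-.05,0,.05,.1):
    o=[]
    for L in(.155,.115,.085):
        P=knob(p,f,a,L);o.append((proj("scene",P)[0]-[215,165])*4)
        c=(P-tc)@Rc;o.append((c[:2]/c[2]*270.67+[257.87,193.15])*[.781,.885]+[400,0])
    print(a,f,np.round(o).astype(int).tolist())
E
```

```text
-0.26 -0.1 [[245, 78], [679, 281], [230, 122], [675, 233], [220, 153], [673, 210]]
-0.26 -0.05 [[237, 82], [681, 269], [225, 125], [676, 226], [216, 156], [674, 205]]
-0.26 0 [[229, 86], [683, 256], [219, 128], [677, 218], [211, 158], [674, 200]]
-0.26 0.05 [[221, 91], [684, 242], [213, 132], [678, 210], [207, 161], [675, 195]]
-0.26 0.1 [[213, 97], [685, 227], [207, 136], [678, 202], [203, 164], [675, 189]]
-0.22 -0.1 [[239, 73], [691, 283], [226, 118], [682, 234], [216, 150], [677, 210]]
-0.22 -0.05 [[231, 77], [693, 271], [220, 121], [683, 227], [212, 153], [678, 205]]
-0.22 0 [[223, 81], [695, 258], [214, 124], [684, 219], [208, 155], [678, 200]]
-0.22 0.05 [[214, 86], [697, 244], [208, 128], [685, 211], [204, 158], [679, 195]]
-0.22 0.1 [[206, 91], [698, 229], [202, 132], [685, 202], [199, 161], [679, 190]]
```

Knob top at about (687,255) and bottom at (678,217) in the wrist half of the picture match fore ≈ 0, so the stick is at the middle channel. Now I push right.

Call:
apply_moves --targets '[[[0, -0.3, 0, 0, 0], [0, -0.5, 0, 0, 0], [0, -0.65, 0, 0, 0], [0.05, -0.8, 0, 0, 0], [0.05, -0.95, 0, 0, 0], [0.05, -1.1, 0, 0, 0], [0.05, -1.2, 0, 0, 0], [0.05, -1.3, 0, 0, 0], [0.05, -1.4, 0, 0, 0], [0.05, -1.5, 0, 0, 0]]]'

```text
time_s: 5.77
position: [0.5401, 0.0537, 0.1563]
eef_rot: [0.999, 0.038, 0.007, -0.002]
ft_force: [-1.0, 5.5, 32.9]
grip_width: 0.0
gripper_force: 15.9
```

Call:
apply_moves --targets '[[[0, -0.1, 0, 0, 0], [0, -0.2, 0, 0, 0], [0, -0.3, 0, 0, 0], [0.05, -0.4, 0, 0, 0], [0.05, -0.5, 0, 0, 0], [0.05, -0.6, 0, 0, 0], [0.05, -0.7, 0, 0, 0]]]'

```text
time_s: 6.35
position: [0.5434, 0.0302, 0.1572]
eef_rot: [0.999, 0.038, 0.009, -0.0]
ft_force: [0.6, 0.7, 32.2]
grip_width: -0.002
gripper_force: 14.4
```

```bash
python3 - <<'E'
from station import r
import cv2,numpy as np
s=r.state();print(s["position"],s["eef_rot"],s["ft_force"],s["time_s"])
a=r.get_image("scene")["frame"];b=r.get_image("wrist")["frame"]
f=lambda x:cv2.resize(x,(400,340),interpolation=cv2.INTER_CUBIC)
cv2.imwrite("pics/c4.png",np.hstack([f(a[165:250,215:315]),f(b)])[:,:,::-1])
E
```

```text
[0.54342503 0.03016415 0.15716133] [ 9.99257275e-01  3.75514826e-02  8.64774236e-03 -2.83977760e-05] [ 0.60814142  0.70145007 32.18598168] 6.35
```

View pics/c4.png

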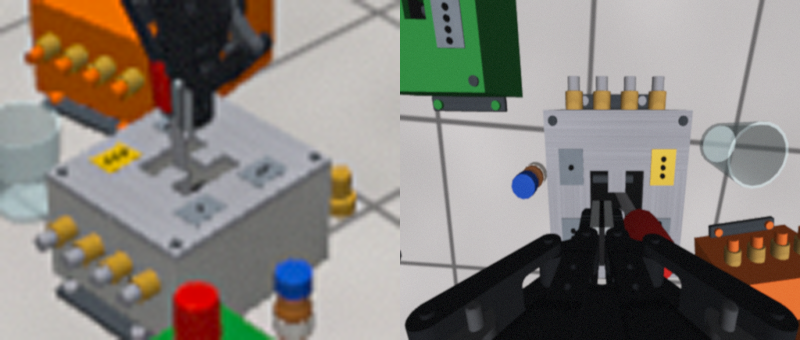

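The 32 N upward force means the knob top is bearing under the finger linkage. I back off slightly and raise the tool.

Call:
apply_moves --targets '[[[0, 0, 0.3, 0, 0], [0, 0.1, 0.5, 0, 0], [0, 0.3, 0.7, 0, 0], [0, 0.5, 0.7, 0, 0], [0, 0.5, 0.7, 0, 0], [0, 0.5, 0.7, 0, 0]]]'

```text
time_s: 6.95
position: [0.5352, 0.0469, 0.1716]
eef_rot: [0.999, 0.039, -0.001, -0.0]
ft_force: [-0.0, -0.1, 0.8]
grip_width: -0.0
gripper_force: 0.0
```

```bash
python3 - <<'E'
from station import r
import cv2,numpy as np
s=r.state();print(s["position"],s["eef_rot"],s["ft_force"],s["time_s"])
a=r.get_image("scene")["frame"];b=r.get_image("wrist")["frame"]
f=lambda x:cv2.resize(x,(400,340),interpolation=cv2.INTER_CUBIC)
cv2.imwrite("pics/c5.png",np.hstack([f(a[165:250,215:315]),f(b)])[:,:,::-1])
E
```

```text
[0.53519436 0.04693517 0.17160077] [ 9.99248528e-01  3.87536657e-02 -7.28960842e-04 -2.01380625e-05] [-0.02617172 -0.08973832  0.77966647] 6.95
```

View pics/c5.png

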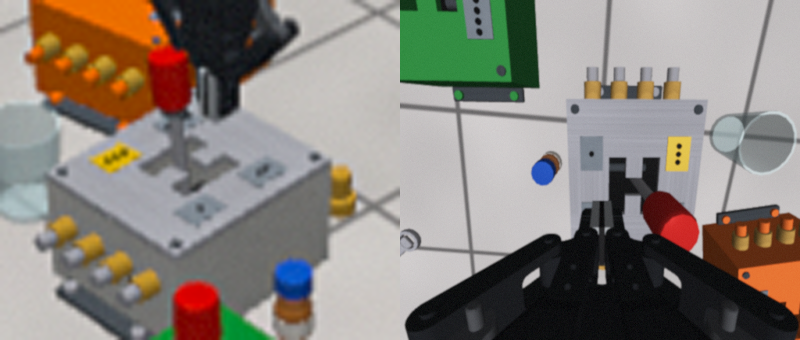

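```bash
cat > fit.py <<'E'
from h import *
from station import r
from scipy.spatial.transform import Rotation as R
p=np.load("p.npy")
def fit(names=("scene","wrist")):
    s=r.state();obs=[]
    th=np.linspace(0,2*np.pi,24)
    def P(n,d,X):
        M=np.array(d["world_from_camera"]) if n!="wrist" else np.block([[R.from_quat(s["eef_rot"]).as_matrix(),s["position"][:,None]],[np.zeros((1,3)),1]])@np.array(d["T_tool_cam"])
        c=(X-M[:3,3])@M[:3,:3];return np.c_[d["fx"]*c[:,0]/c[:,2]+d["cx"],d["fy"]*c[:,1]/c[:,2]+d["cy"]]
    def cyl(f,a):
        z=stick(f,a,1)-[0,0,.022];x=np.cross([0,1,0],z);x/=np.linalg.norm(x);y=np.cross(z,x)
        return W(p,np.vstack([stick(f,a,L)+.014*(np.outer(np.cos(th),x)+np.outer(np.sin(th),y)) for L in(.115,.155)]))
    def cen(n,d,f,a):
        h=cv2.convexHull(P(n,d,cyl(f,a)).astype(np.float32));m=cv2.moments(h);return np.array([m["m10"],m["m01"]])/m["m00"]
    for n in names:
        d=r.get_image(n);hsv=cv2.cvtColor(d["frame"],cv2.COLOR_RGB2HSV)
        m=(((hsv[...,0]<5)|(hsv[...,0]>172))&(hsv[...,1]>170)&(hsv[...,2]>50)).astype(np.uint8)
        k,l,st,c=cv2.connectedComponentsWithStats(m)
        g=cen(n,d,0,.1)
        ok=[i for i in range(1,k) if st[i,4]>25 and np.linalg.norm(c[i]-g)<(30 if n!="wrist" else 120)]
        if not ok: print(n,"none");continue
        i=max(ok,key=lambda i:st[i,4]);print(n,"bbox",st[i],"cen",c[i].round(1));obs.append((n,d,c[i]))
    q=least_squares(lambda q:np.concatenate([cen(n,d,*q)-c for n,d,c in obs]),[0,.1])
    print("TCP",s["position"].round(4),"F",s["ft_force"].round(1),"t",s["time_s"]);print("fore,across",q.x.round(3),"res",q.fun.round(1),"knob",knob(p,*q.x).round(4))
if __name__=="__main__":
    import sys;fit(sys.argv[1:] or ("scene","wrist"))
E
python3 fit.py
```

```text
scene bbox [252 177  11  16 135] cen [257.  184.2]
wrist bbox [ 310  217   71   67 2937] cen [345.1 248.3]
TCP [0.5352 0.0462 0.1716] F [0.1 0.7 0.7] t 7.05
fore,across [0.041 0.086] res [ 0.3  0.5  0.1 -0. ] knob [0.5394 0.001  0.1564]
```

Call:
apply_moves --targets '[[[0.1, -0.2, 0, 0, 0], [0.1, -0.35, 0, 0, 0], [0.1, -0.5, 0, 0, 0], [0.1, -0.6, 0, 0, 0], [0.15, -0.7, 0, 0, 0], [0.15, -0.8, 0, 0, 0], [0.15, -0.9, 0, 0, 0], [0.15, -1.0, 0, 0, 0], [0.2, -1.1, 0, 0, 0], [0.2, -1.2, 0, 0, 0]]]'

```text
time_s: 7.98
position: [0.5418, 0.0101, 0.1723]
eef_rot: [0.999, 0.038, -0.0, -0.0]
ft_force: [0.4, 2.1, -1.0]
grip_width: -0.002
gripper_force: 0.7
```

```bash
python3 fit.py
```

```text
scene bbox [248 176   9  16  63] cen [251.2 183.4]
wrist bbox [ 274  221   64   52 1896] cen [305.1 246.9]
TCP [0.5418 0.0101 0.1723] F [ 0.4  2.1 -1. ] t 7.9833
fore,across [0.065 0.202] res [ 1.4  0.3  0.2 -0.1] knob [ 0.5436 -0.0142  0.154 ]
```

Call:
apply_moves --targets '[[[0, -0.1, 0, 0, 0], [0, -0.2, 0, 0, 0], [0, -0.25, 0, 0, 0], [0, -0.25, 0, 0, 0]]]'

```text
time_s: 8.42
position: [0.5419, 0.0035, 0.1723]
eef_rot: [0.999, 0.038, 0.0, -0.001]
ft_force: [0.6, 4.2, -0.7]
grip_width: 0.002
gripper_force: 1.8
```

Call:
apply_moves --targets '[[[0, 0.3, 0, 0, 0], [0, 0.7, 0, 0, 0], [0, 1.2, 0, 0, 0], [0, 1.2, 0, 0, 0]]]'

```text
time_s: 8.75
position: [0.5417, 0.0427, 0.1723]
eef_rot: [0.999, 0.04, 0.0, -0.001]
ft_force: [-0.3, 0.3, -0.2]
grip_width: 0.001
gripper_force: 0.0
```

```bash
python3 fit.py
```

```text
scene bbox [247 175  11  16 135] cen [252.1 182.5]
wrist bbox [ 329  224   79   69 3383] cen [367.7 256.8]
TCP [0.5417 0.0427 0.1723] F [-0.3  0.3 -0.2] t 8.75
fore,across [0.033 0.223] res [0.9 0.3 0.3 0.1] knob [ 0.5396 -0.0173  0.1536]
```

Call:
apply_moves --targets '[[[-0.5, 0, 0, 0, 0], [-1.1, 0, 0, 0, 0], [-1.7, 0, 0, 0, 0], [-1.7, 0, -0.2, 0, 0], [-1.7, -0.7, -0.4, 0, 0], [-1.7, -1.4, -0.4, 0, 0], [-1.7, -2.1, -0.4, 0, 0], [-1.7, -2.1, -0.4, 0, 0]]]'

```text
time_s: 9.52
position: [0.4909, -0.0302, 0.1603]
eef_rot: [0.999, 0.034, 0.0, 0.002]
ft_force: [-0.4, -0.4, 0.2]
grip_width: 0.0
gripper_force: 0.0
```

Call:
apply_moves --targets '[[[0.3, 0, 0, 0, 0], [0.5, 0, 0, 0, 0], [0.65, 0, 0, 0, 0], [0.8, 0.05, 0, 0, 0], [0.95, 0.05, 0, 0, 0], [1.1, 0.1, 0, 0, 0], [1.25, 0.1, 0, 0, 0], [1.35, 0.1, 0, 0, 0], [1.45, 0.1, 0, 0, 0], [1.45, 0.1, 0, 0, 0]]]'

```text
time_s: 10.35
position: [0.5348, -0.0209, 0.1602]
eef_rot: [0.999, 0.038, 0.0, -0.0]
ft_force: [-0.1, 1.1, -0.5]
grip_width: -0.003
gripper_force: 0.3
```

```bash
python3 fit.py scene top
```

```text
scene bbox [240 179  13  16 137] cen [246.3 186.5]
top none
TCP [ 0.5348 -0.0209  0.1602] F [-0.1  1.1 -0.5] t 10.35
fore,across [0.186 0.212] res [1.7 0. ] knob [ 0.5595 -0.0143  0.1517]
```

Moving forward in slot 3. I continue to the end stop and watch the force.

Call:
apply_moves --targets '[[[0.1, 0, 0, 0, 0], [0.2, 0, 0, 0, 0], [0.3, 0, 0, 0, 0], [0.4, 0.05, 0, 0, 0], [0.4, 0.05, 0, 0, 0]]]'

```text
time_s: 10.87
position: [0.5472, -0.0199, 0.1603]
eef_rot: [0.999, 0.038, 0.001, 0.0]
ft_force: [-1.2, -0.5, 0.6]
grip_width: 0.002
gripper_force: 0.4
```

Call:
apply_moves --targets '[[[0.05, 0, 0, 0, 0], [0.1, 0, 0, 0, 0], [0.1, 0, 0, 0, 0]]]'

```text
time_s: 11.12
position: [0.5493, -0.0198, 0.1603]
eef_rot: [0.999, 0.038, -0.0, 0.0]
ft_force: [-1.4, -0.4, -0.6]
grip_width: 0.002
gripper_force: 0.6
```

```bash
python3 fit.py scene
```

```text
scene bbox [236 183  13  15 137] cen [242.1 189.9]
TCP [ 0.5493 -0.0198  0.1603] F [-1.4 -0.4 -0.6] t 11.1167
fore,across [0.212 0.199] res [ 5.4 -2.5] knob [ 0.5628 -0.0123  0.1514]
```

Call:
apply_moves --targets '[[[0.05, 0, 0, 0, 0], [0.1, 0, 0, 0, 0], [0.1, 0, 0, 0, 0]]]'

```text
time_s: 11.42
position: [0.5501, -0.02, 0.1599]
eef_rot: [0.999, 0.038, -0.002, -0.0]
ft_force: [-5.7, -0.3, 2.4]
grip_width: 0.005
gripper_force: 3.3
```

Call:
apply_moves --targets '[[[0.05, 0, 0, 0, 0], [0.1, 0, 0, 0, 0], [0.1, 0, 0, 0, 0]]]'

```text
time_s: 11.67
position: [0.5507, -0.0202, 0.1597]
eef_rot: [0.999, 0.038, -0.005, -0.0]
ft_force: [-10.0, -0.2, 6.4]
grip_width: 0.0
gripper_force: 6.0
```

The end stop is reached: the force rises to 10 N with no further travel. I retract straight back, then up and away.

Call:
apply_moves --targets '[[[-0.3, 0, 0, 0, 0], [-0.8, -0.05, 0, 0, 0], [-1.4, -0.1, 0, 0, 0], [-1.8, -0.1, 0.4, 0, 0], [-1.8, -0.1, 1.3, 0, 0], [-1.8, -0.1, 2.3, 0, 0], [-1.8, -0.1, 3.3, 0, 0], [-1.8, -1.1, 3.8, 0, 0], [-1.8, -2.3, 3.8, 0, 0], [-1.8, -3.5, 3.8, 0, 0]]]'

```text
time_s: 12.5
position: [0.5034, -0.1254, 0.2766]
eef_rot: [0.999, 0.04, 0.004, 0.001]
ft_force: [0.1, 0.7, -0.6]
grip_width: 0.005
gripper_force: 0.0
```

Call:
apply_moves --targets '[[[-0.5, -1.2, 0, 0, 0], [-1, -2.4, 0, 0, 0], [-1.5, -3.6, 0, 0, 0], [-2, -4.8, 0, 0, 0], [-2, -6, 0, 0, 0], [-2, -7.2, 0, 0, 0], [-2, -8.4, 0, 0, 0], [-2, -9.6, 0, 0, 0], [-2, -10, 0, 0, 0], [-2, -10, 0, 0, 0]]]'

```text
time_s: 13.33
position: [0.4403, -0.4296, 0.2744]
eef_rot: [0.999, 0.035, 0.001, 0.002]
ft_force: [0.1, 0.0, -0.5]
grip_width: 0.001
gripper_force: 0.0
```

```bash
python3 fit.py scene top; python3 - <<'E'
from station import r
import cv2,numpy as np
a=r.get_image("scene")["frame"];b=r.get_image("top")["frame"]
f=lambda x:cv2.resize(x,(400,400),interpolation=cv2.INTER_CUBIC)
cv2.imwrite("pics/c6.png",np.hstack([f(a[150:270,200:320]),f(b[150:270,205:325])])[:,:,::-1])
E
```

```text
scene bbox [236 183  13  15 133] cen [242.1 190. ]
top bbox [268 176   9   9  69] cen [272. 180.]
TCP [ 0.4403 -0.4296  0.2744] F [ 0.1  0.  -0.5] t 13.3333
fore,across [0.333 0.294] res [-1.4 -0.   1.1  0.9] knob [ 0.5781 -0.0236  0.1441]
```

View pics/c6.png

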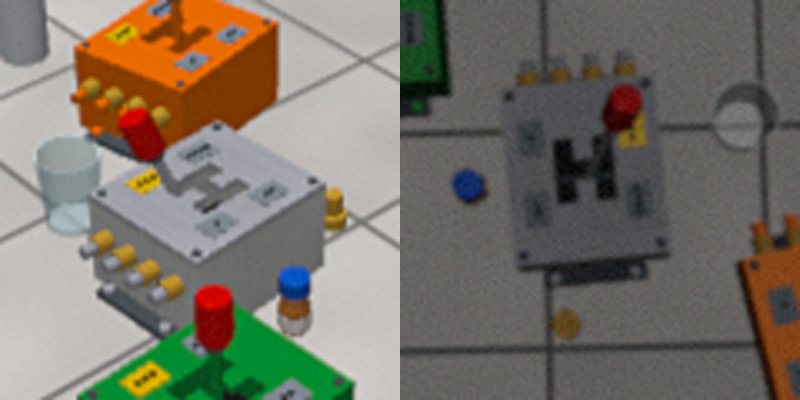

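The picture shows the stick fully forward in the far-right slot, with the knob over the yellow patch at (625,105) in the top half. The vial, beaker and fitting have not moved, and the arm is clear.

```bash
python3 -c "
from station import r;print(r.finish_job())"
```

```text
the job is handed in; nothing more can be done
None
```

The stick is home in the third slot (far right, yellow), moved only by shut-finger pushes, and the job is handed in at about 13 s with the arm clear; mid-crossing the finger linkage pressed down on the knob with about 33 N (limit 40 N) before I raised the tool.

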